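# Lock the new scale cartridge into the water conditioner

## Task

Fit the new blue cartridge into the water conditioner's steel bayonet socket: find the slots with its lugs, push it in against the sprung seal, and twist it clockwise right to the stop so that the orange flag is carried along and the cartridge stays locked when you let go. The slots are never exactly where the conditioner's position suggests, so feel for them gently and do not force anything; leave the grey spent cartridge and everything else on the shelf where it is.

Things in the scene. Friction and masses are not known exactly. Their poses are not given: they have to be found in the camera images.
- cartridge_grip (a point): The new cartridge: loose, upright, blue with white grip bar, 86 mm tall, about 220 g. Point on its axis in the bar, 70 mm above its foot; z up, x along the bar. Bar 56 mm long (x), 14 thick (y), from 24 mm below to 16 above this point. Under it a flange, 68 mm across, underside 30 mm below this point. Half a turn about z gives the same fit.
- cartridge_lugs (a point): On the new cartridge's axis, level with the undersides of its two lugs, 48 mm below cartridge_grip and 22 mm above the foot. The lugs, 10 mm wide and 6 high, stick out to 29 mm from the axis under both ends of the bar (+x and -x). The spigot between flange and foot is 40 mm across, its last 10 mm tapering to 28 mm.
- conditioner: White water conditioner, fixed, 170 x 130 mm, with a round steel collar, its socket, at 100 mm height. Origin at the centre of its underside, right below the socket; z up. The valve block on its +x side is 80 mm high.
- socket_top (a point): Centre of the collar's upper face; z up. Collar 88 mm across, bore 43 mm, two opposite slots 15 mm wide out to 33 mm from the axis. The slots lie along this x axis only to within 0.45 rad either way (not given; seen from above): search by feel. The collar itself never turns. Contact load on it must stay under 80 N, summed over all contact points, jolts included (pushes under 25 N and twists under 0.5 N m are safe).
- socket_lip (a point): On the socket's axis at the underside of the 9 mm thick lip, under which the lugs turn. Height of cartridge_grip above socket_top: lugs resting on the lip 48 mm; lugs in the slots, foot just on the seal 42; flange on collar 30. Lugs turn freely only below 33 mm (aim at 31.5), clockwise from above, 0.70 rad from slot to hard stop; anticlockwise is blocked.
- seal (a point): Where the sprung seal's face rests at the start: on the socket's axis, 28 mm below the collar's upper face. It pushes the cartridge up, with 4 N at first touch and 10 N when pushed right in. Let go unturned, the cartridge rises again; let go when locked, it rises to 33 mm (cartridge_grip above socket_top) and stays.
- flag (a joint): Orange flag outside the collar that shows the lock: 0 rad at the start; one lug pushes it over the last 0.20 rad of the twist, so it reads about 0.20 rad when the cartridge is at the stop. It stays where it was pushed; only the cartridge can move it.
- spent: Spent cartridge, same shape as the new one but grey with a black bar, standing loose; leave it. Origin at the centre of its underside.
- spray_bottle: Coral spray bottle, 72 mm across, 206 mm tall, loose; leave it. Origin at the centre of its underside.
- canister: Empty white ceramic canister with hinged lid, 112 mm across, 155 mm tall, loose; leave it. Origin at the centre of its underside.
- brush_holder: Chrome toilet brush holder, 90 mm across, 270 mm tall with handle, loose; leave it. Origin at the centre of its underside.
- scrubber: Green plastic scrubber, 75 x 110 mm, 53 mm tall, loose; leave it. Origin at the centre of its underside.
Mind the look-alikes: they are no part of the job. Of the things that look like the part that bears cartridge_grip, take the one that is farthest from the robot's base at the start.

How it is judged:
By the outcome, as a careful person would: the job done as asked, in the order asked, and still so for the second after the job is handed in, with the robot touching nothing.
It also fails if it takes over 72 s, if anything falls off the work surface, if the arm or the gripper's body presses on something with over 40 N, if the wrist force passes 120 N, or if a joint passes its speed limit or range.

## Robot

A 6-joint arm with a two-finger parallel gripper is mounted at the origin on the work surface. World frame = base frame: x ahead of the robot, y to its left, z up, the work surface at z = 0. Lengths are in m, angles in rad, forces in N, time in s.
With the tool pointing down it reaches from about 0.375 to 0.9 m from the base axis. Payload 3.1 kg.
Tool frame: the origin (TCP) lies between the finger pads; the fingertips stand 17 mm ahead of it and the grasp point (between the pads) lies 2 mm behind it; z points along the fingers, y is the line along which they close (so a half turn about z gives the same grasp; the last joint's range is limited). The gripper opens to 85 mm and grips with 20 to 120 N. Pads are 22 mm wide; open, the fingers measure 114 mm over their backs; the gripper's body (76 mm by 85 mm) begins 54 mm behind the grasp point. The pads swing forward as they close: fully open they stand 13 mm farther back than shut.
Start: joints at [0.954, 0.527, 1.433, -0, 1.181, -0.178], TCP at [0.265, 0.566, 0.248] pointing down, gripper open.
Joint ranges: [-3.08, 3.08], [-0.75, 2.2], [0.22, 2.44], [-1.43, 4.57], [0, 2.65], [-2.85, 2.85]. Speed limits (rad/s): [2.79, 2.79, 3.14, 3.14, 3.14, 3.14].

## Interface

Orientations are given as a unit quaternion [x, y, z, w].
In Python, from station import sense, vision, order gives the robot as it stands.
- The arm moves only by the shell command python3 -m crank 'ROWS' [OPENING] [FORCE]. ROWS is JSON, a list of rows, each an object with "dp": the shift along the world's x, y, z in units of 30 mm (1.0 is 30 mm), a list of three; "angular": the turn, a rotation vector about the world's x, y, z in degrees, a list of three. In form: [{"dp": [dx, dy, dz], "angular": [ax, ay, az]}, ...]. A call has 1 to 20 rows; each row shifts and turns the commanded pose from where the row before left it; what a row does not reach is not made up. A row lasts 1/10 s, in which the tool goes at most 50 mm and 8.59 degrees, less where a joint would pass 70% of its speed; a pose out of reach is approached as far as the arm can. A call is refused whole if a number of a shift passes 1 or a number of a turn 8.59, either way. A call with a gripper value outside its range is refused whole. OPENING is the closure, from 0 (fully open) to 1 (shut), set as the call begins (- or left out, the last holds). The fingers move at their own pace and stop on an object; FORCE is the grip in N (left out, the last holds). Time passes only in rows, so rows that do not move let the fingers close. It gives the time, the measured TCP pose, the force, the opening and the grip force at its end, in the units of the state.
- sense(): the state, without advancing time (a new reading comes with each control period).
- vision.snapshot(name): name is "scene" or "top" or "wrist"; returns a dict with "image" (420x560x3 uint8, blue, green, red), "range_z" (420x560 float32, m along the optical axis (not along the pixel's ray), 0 where there is no reading), "mtx" (3x3 intrinsics, pixels), "pose" (4x4, takes a point from camera to world coordinates); the wrist camera has in their place "mount" (4x4, takes a point from camera to tool coordinates, whose origin is the TCP and whose axes are the flange's). Camera axes: x right, y down, z forward; pixel columns grow to the right and rows downward; lengths in m; the calibration is good to about 2 mm. A picture is of the moment at which its call begins: read the wrist's pose just before it.
- order.sign_off(): hands the job in; it is judged then, once.
The state is a dict: "t": time; "q": joint angles; "qd": joint speeds; "tau": joint torques, N m; "tcp_pos": TCP position; "tool_rot": TCP orientation; "force": force on the tool from outside, world axes, zero at the start; "ft_torque": the same for the moment, N m; "finger_gap": opening from 0.0 (shut) to 1.0 (fully open); "gripper_force": force on a finger pad.
Only numpy, scipy, OpenCV 4.12 (cv2) and the standard library are available. Lean on these libraries where they do the work, as an engineer would, in place of code of your own. Each camera call takes 0.05 s, during which the arm holds its last target. There are 200 camera calls.

## Working session

There is one attempt and no reset: what is moved stays moved. The work goes in short steps, Python scripts to look and compute and a shell command to move; the robot and the scene stay as the last step left them, time stands still between calls to the robot, and variables do not carry over. Pictures are saved under pics/ and viewed, at most 10 in all, crops included, and the job is handed in when it is done.

```bash
mkdir -p pics
cat > h.py <<'E'
import numpy as np, cv2, json
from station import sense, vision, order
from scipy.spatial.transform import Rotation as R
def snap(n):
    s=sense(); d=vision.snapshot(n)
    if n=="wrist":
        T=np.eye(4);T[:3,:3]=R.from_quat(s["tool_rot"]).as_matrix();T[:3,3]=s["tcp_pos"];d["pose"]=T@d["mount"]
    return d
def pts(d):
    z=d["range_z"];v,u=np.indices(z.shape);K=d["mtx"]
    P=np.stack([(u-K[0,2])/K[0,0]*z,(v-K[1,2])/K[1,1]*z,z],-1)
    W=P@d["pose"][:3,:3].T+d["pose"][:3,3]; W[z==0]=np.nan
    return W
E
python3 - <<'E'
from h import *
for n in("top","scene"):
    d=snap(n);cv2.imwrite(f"pics/{n}.png",d["image"]);np.savez(f"{n}.npz",**d);print(d["pose"][:3,3])
print(sense())
E
```

```text
[ 0.37581519 -0.08273621  1.38689228]
[1.2646503  0.23039457 0.69212053]
{'t': 0.1, 'q': array([ 9.53496737e-01,  5.28409522e-01,  1.43380403e+00, -6.61692311e-06,
        1.18141379e+00, -1.78486468e-01]), 'qd': array([-5.30680522e-05, -1.74298354e-03, -4.57408983e-03, -3.54043249e-04,
       -2.34913457e-04,  2.34931524e-04]), 'tau': array([ 2.00364498e-04, -4.43301129e+01, -1.78586447e+01, -1.66582836e-04,
        3.88930348e-03,  1.02311866e-06]), 'tcp_pos': array([0.26513713, 0.56527814, 0.24739964]), 'tool_rot': array([ 2.17649107e-01,  9.76026552e-01, -9.39056883e-04, -3.91377924e-04]), 'force': array([-0.20074332,  0.02461542, -1.30764827]), 'ft_torque': array([0.01825169, 0.01581181, 0.02068744]), 'gripper_force': 0.0, 'finger_gap': 0.9980078732429399}
```

View pics/top.png

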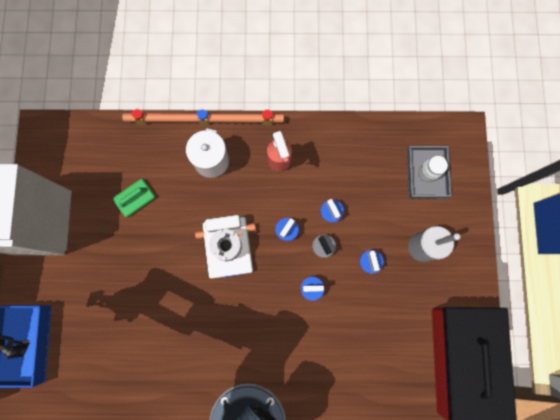

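View pics/scene.png

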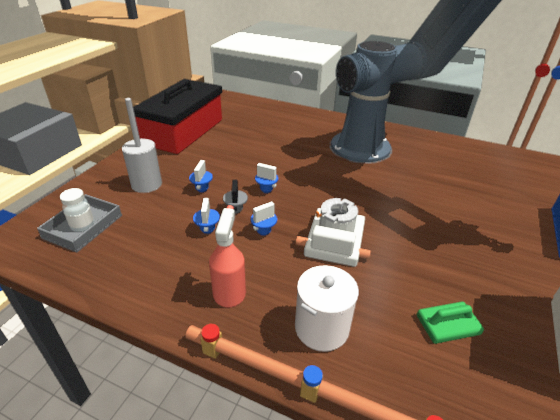

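Candidates, blue with white bar, in the top view: (287,229), (332,210), (372,261), (312,288). The grey one at (324,246) is the spent cartridge. (332,210) looks farthest from the base at (247,415), so I'll measure all four and crop.

Run:
```python
from h import *
d=dict(np.load("top.npz"));W=pts(d)
hsv=cv2.cvtColor(d["image"],cv2.COLOR_BGR2HSV)
for (u,v) in [(287,229),(332,210),(372,261),(312,288),(324,246)]:
    w=W[v-18:v+19,u-18:v and u+19].reshape(-1,3)
    b=w[(w[:,2]>.075)]; f=w[(w[:,2]>.03)]
    c=b.mean(0); e=np.linalg.eigh(np.cov((b-c)[:,:2].T))[1][:,1]
    ff=w[(w[:,2]>.035)&(w[:,2]<.06)]
    print((u,v),c.round(4),"r",np.hypot(*c[:2]).round(3),"bar yaw",np.degrees(np.arctan2(e[1],e[0])).round(1),len(b),"ext",np.ptp((b-c)[:,:2]@e).round(3),"flange",((ff.min(0)+ff.max(0))/2).round(3))
w=W[190:290,190:265].reshape(-1,3)
c=w[(w[:,2]>.094)&(w[:,2]<.108)]; print("collar pts",len(c),c.min(0),c.max(0),np.median(c,0))
print(d["pose"].round(3))
im=np.hstack([cv2.resize(d["image"][185:290,200:280],None,fx=5,fy=5,interpolation=2),cv2.resize(d["image"][185:290,300:370][:, :],None,fx=5,fy=5,interpolation=2)])
cv2.imwrite("pics/crop1.png",im[:, :800])
```

```text
(287, 229) [ 0.5567 -0.1112  0.0855] r 0.568 bar yaw 147.1 96 ext 0.057 flange [ 0.557 -0.111  0.047]
(332, 210) [ 0.6131 -0.2458  0.0856] r 0.661 bar yaw -154.5 101 ext 0.055 flange [ 0.613 -0.247  0.048]
(372, 261) [ 0.4629 -0.3591  0.0847] r 0.586 bar yaw -166.0 112 ext 0.055 flange [ 0.463 -0.36   0.049]
(312, 288) [ 0.3838 -0.185   0.0867] r 0.426 bar yaw 90.4 100 ext 0.054 flange [ 0.384 -0.186  0.046]
(324, 246) [ 0.5083 -0.2203  0.0858] r 0.554 bar yaw -151.8 103 ext 0.055 flange [ 0.509 -0.22   0.048]
collar pts 535 [0.46041674 0.02109981 0.09404917] [0.55136891 0.10933315 0.10725334] [0.50583922 0.06545754 0.10017666]
[[ 6.000e-03 -9.860e-01  1.690e-01  3.760e-01]
 [-1.000e+00 -6.000e-03  2.000e-03 -8.300e-02]
 [-1.000e-03 -1.690e-01 -9.860e-01  1.387e+00]
 [ 0.000e+00  0.000e+00  0.000e+00  1.000e+00]]
```

View pics/crop1.png

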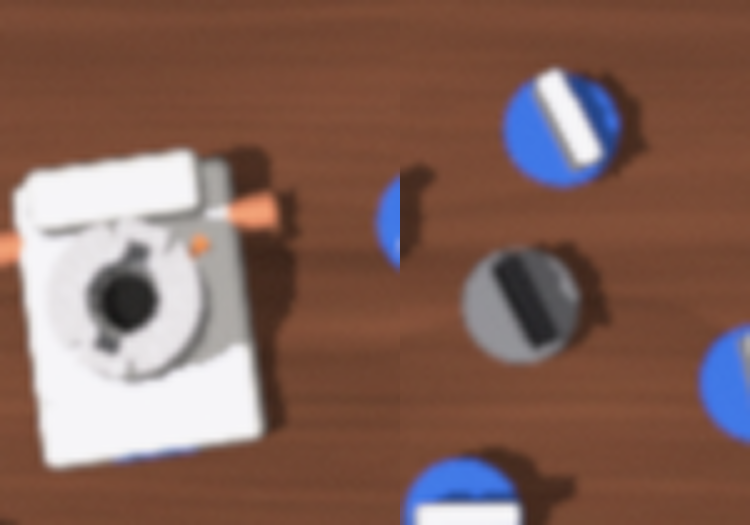

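The two opposite slots show at crop pixels (138,250) and (108,345). (332,210) is confirmed: blue with a white bar, farthest at r = 0.661 m, bar yaw about 25°. I'll move towards it and look at the socket with the wrist camera on the way.

```bash
python3 -m crank '[{"dp":[0.41,-0.97,0.1],"angular":[0,0,1.8]},{"dp":[0.41,-0.97,0.1],"angular":[0,0,1.8]},{"dp":[0.41,-0.97,0.1],"angular":[0,0,1.8]},{"dp":[0.41,-0.97,0.1],"angular":[0,0,1.8]},{"dp":[0.41,-0.97,0.1],"angular":[0,0,1.8]},{"dp":[0.41,-0.97,0.1],"angular":[0,0,1.8]},{"dp":[0.41,-0.97,0.1],"angular":[0,0,1.8]},{"dp":[0.41,-0.97,0.1],"angular":[0,0,1.8]},{"dp":[0.41,-0.97,0.1],"angular":[0,0,1.8]},{"dp":[0.41,-0.97,0.1],"angular":[0,0,1.8]},{"dp":[0.41,-0.97,0],"angular":[0,0,1.8]},{"dp":[0.41,-0.97,0],"angular":[0,0,1.8]},{"dp":[0.41,-0.97,0],"angular":[0,0,1.8]},{"dp":[0.41,-0.97,0],"angular":[0,0,1.8]},{"dp":[0.41,-0.97,0],"angular":[0,0,1.8]},{"dp":[0.41,-0.97,0],"angular":[0,0,1.8]},{"dp":[0.41,-0.97,0],"angular":[0,0,1.8]},{"dp":[0,0,0],"angular":[0,0,0]},{"dp":[0,0,0],"angular":[0,0,0]}]' 0
python3 - <<'E'
from h import *
d=snap("wrist");np.savez("w1.npz",**d);print(d["mount"].round(3),d["mtx"].round(0),sense()["tcp_pos"])
cv2.imwrite("pics/w1.png",d["image"])
W=pts(d);c=(W[...,2]>.094)&(W[...,2]<.108);v,u=np.nonzero(c);print(c.sum(),u.min(),u.max(),v.min(),v.max(),np.nanmin(W[c],0),np.nanmax(W[c],0))
E
```

```text
t: 2.0
tcp_pos: [0.4743, 0.0707, 0.2779]
tool_rot: [-0.047, 0.999, 0.0, -0.001]
force: [-1.0, 0.2, 0.2]
finger_gap: 0.997
gripper_force: 0.0
[[-0.001 -0.963 -0.269  0.068]
 [ 1.    -0.001  0.001  0.   ]
 [-0.001 -0.269  0.963 -0.125]
 [ 0.     0.     0.     1.   ]] [[331.   0. 289.]
 [  0. 331. 208.]
 [  0.   0.   1.]] [0.47389097 0.07141759 0.27793043]
4554 103 328 173 419 [ 0.45882261 -0.11996495  0.09401466] [0.7636762  0.11090491 0.10785873]
```

View pics/w1.png

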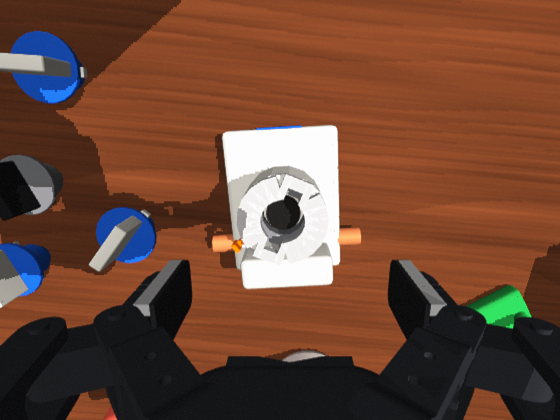

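The socket sits at (283,217), with slots at about (294,196) and (268,250). I'll fit the collar centre and slot angle from depth.

Run:
```python
from h import *
d=dict(np.load("w1.npz"));W=pts(d);w=W[150:300,200:370].reshape(-1,3);w=w[~np.isnan(w[:,0])]
from scipy.optimize import minimize
t=w[(w[:,2]>.097)&(w[:,2]<.106)]
z=np.median(t[:,2]);t=t[abs(t[:,2]-z)<.0025]
c=np.median(t,0)[:2]
for i in range(20):
    # outer edge per angle
    a=np.arctan2(t[:,1]-c[1],t[:,0]-c[0]);r=np.hypot(*(t[:,:2]-c).T);E=[]
    for k in np.arange(-np.pi,np.pi,.15):
        m=(abs(a-k)<.1)&(r<.048)
        if m.sum()>3:E.append(t[m][np.argmax(r[m]),:2])
    E=np.array(E);A=np.c_[2*E,np.ones(len(E))];s=np.linalg.lstsq(A,(E**2).sum(1),rcond=None)[0];c=s[:2]
print("z",z,"c",c,"R",np.sqrt(s[2]+c@c))
r=np.hypot(*(w[:,:2]-c).T);a=np.degrees(np.arctan2(w[:,1]-c[1],w[:,0]-c[0]))
m=(r>.025)&(r<.030)
for k in range(-180,180,6):
    q=m&(abs(a-k)<3)
    if q.sum():print(k,q.sum(),w[q,2].mean().round(4),end=" | ")
# body top edges yaw (z of plate)
v=w[(w[:,2]>.04)&(w[:,2]<.0965)];print("\nhist",np.histogram(v[:,2],12))
u,vv=np.meshgrid(range(560),range(420))
cv2.imwrite("pics/w1c.png",cv2.resize(d["image"][120:300,200:370],None,fx=3.3,fy=3.3,interpolation=2))
```

```text
z 0.09918766311667149 c [0.50480803 0.06680277] R 0.044427442664192976
-180 5 0.0993 | -174 15 0.0991 | -168 17 0.0992 | -162 15 0.0996 | -156 15 0.0992 | -150 17 0.0992 | -144 16 0.0991 | -138 16 0.0992 | -132 15 0.0992 | -126 13 0.0992 | -120 17 0.0988 | -114 15 0.099 | -108 16 0.0989 | -102 15 0.0991 | -96 17 0.0992 | -90 12 0.099 | -84 17 0.0994 | -78 14 0.0993 | -72 13 0.0993 | -66 16 0.0992 | -60 16 0.0902 | -54 19 0.081 | -48 17 0.0869 | -42 19 0.088 | -36 20 0.0923 | -30 8 0.0775 | -24 12 0.0754 | -18 12 0.0754 | -12 12 0.0753 | -6 12 0.0752 | 0 29 0.0881 | 6 12 0.0991 | 12 15 0.0969 | 18 20 0.0922 | 24 17 0.0937 | 30 17 0.0939 | 36 19 0.0928 | 42 16 0.0875 | 48 17 0.0855 | 54 19 0.0848 | 60 18 0.0876 | 66 16 0.086 | 72 15 0.099 | 78 14 0.0992 | 84 16 0.0991 | 90 15 0.0993 | 96 13 0.0991 | 102 17 0.0992 | 108 14 0.0992 | 114 16 0.0991 | 120 16 0.0995 | 126 15 0.0991 | 132 15 0.0991 | 138 16 0.0993 | 144 24 0.0915 | 150 15 0.0806 | 156 9 0.0756 | 162 7 0.0752 | 168 9 0.0754 | 174 6 0.0753 | 
hist (array([  63,   63,   75,   85,  149,  176, 1034,  861, 2193,   86,  293,
        175]), array([0.04010007, 0.04479837, 0.04949668, 0.05419499, 0.05889329,
       0.0635916 , 0.06828991, 0.07298821, 0.07768652, 0.08238483,
       0.08708314, 0.09178144, 0.09647975]))
```

View pics/w1c.png

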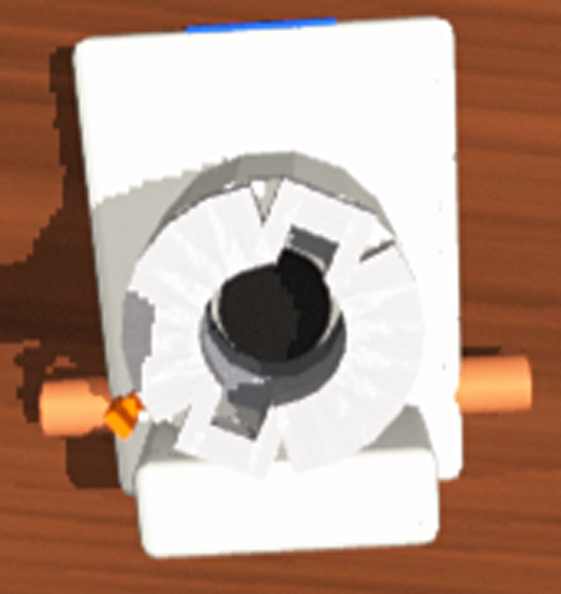

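The slots lie at about -17° in world yaw. The collar centre is about (0.505, 0.0665), with its top at about 0.0995. On to the cartridge.

```bash
python3 -m crank '[{"dp":[0.42,-0.963,-0.1],"angular":[0,0,1.83]},{"dp":[0.42,-0.963,-0.1],"angular":[0,0,1.83]},{"dp":[0.42,-0.963,-0.1],"angular":[0,0,1.83]},{"dp":[0.42,-0.963,-0.1],"angular":[0,0,1.83]},{"dp":[0.42,-0.963,-0.1],"angular":[0,0,1.83]},{"dp":[0.42,-0.963,-0.1],"angular":[0,0,1.83]},{"dp":[0.42,-0.963,-0.1],"angular":[0,0,1.83]},{"dp":[0.42,-0.963,-0.1],"angular":[0,0,1.83]},{"dp":[0.42,-0.963,-0.1],"angular":[0,0,1.83]},{"dp":[0.42,-0.963,-0.1],"angular":[0,0,1.83]},{"dp":[0.42,-0.963,-0.1],"angular":[0,0,1.83]},{"dp":[0,0,0],"angular":[0,0,0]},{"dp":[0,0,0],"angular":[0,0,0]}]'
python3 - <<'E'
from h import *
d=snap("wrist");np.savez("w2.npz",**d);cv2.imwrite("pics/w2.png",d["image"])
s=sense();print(s["tcp_pos"],s["q"])
W=pts(d);w=W.reshape(-1,3);w=w[~np.isnan(w[:,0])]
w=w[np.hypot(w[:,0]-.613,w[:,1]+.247)<.045]
top=w[w[:,2]>w[:,2].max()-.004];p=top[:,:2].astype(np.float32)
print(w[:,2].max(),len(p),cv2.minAreaRect(p*1000),p.mean(0))
f=w[(w[:,2]>.042)&(w[:,2]<.05)];print("flange rect",cv2.minEnclosingCircle(f[:,:2].astype(np.float32)*1000))
M=R.from_quat(s["tool_rot"]).as_matrix();print("y yaw",np.degrees(np.arctan2(M[1,1],M[0,1])))
E
```

```text
t: 3.35
tcp_pos: [0.613, -0.2454, 0.2446]
tool_rot: [-0.222, 0.975, 0.001, -0.001]
force: [-0.4, 1.1, 0.4]
finger_gap: 0.994
gripper_force: 0.0
[ 0.61279189 -0.24477987  0.24484282] [-5.49290911e-01  5.79979478e-01  1.34084434e+00  5.95015884e-04
  1.22293758e+00 -2.56790031e+00]
0.32718910058493117 2373 ((596.1829833984375, -253.87232971191406), (4.993779182434082, 51.38213348388672), 25.23943519592285) [ 0.5956363 -0.2536295]
flange rect ((613.1489868164062, -246.60450744628906), 33.95210647583008)
y yaw 115.64609969376833
```

View pics/w2.png

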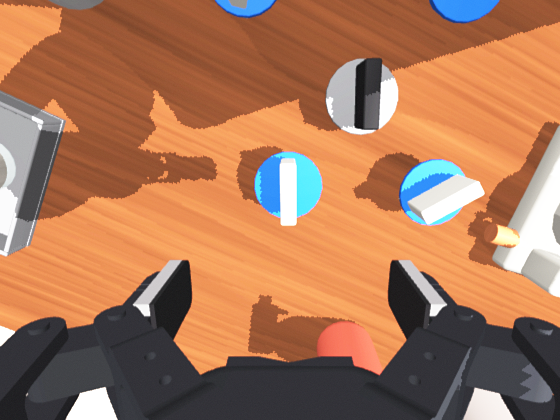

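The bar at (288,190) is upright in the picture, aligned with the pads. The spray bottle at (345,345) is clear of the descent. I'll fit the bar top quickly.

Run:
```python
from h import *
d=dict(np.load("w2.npz"));w=pts(d)[140:240,240:340].reshape(-1,3);w=w[~np.isnan(w[:,0])]
w=w[np.hypot(w[:,0]-.613,w[:,1]+.247)<.045]
p=w[(w[:,2]>.081)&(w[:,2]<.095)]
print(len(p),np.median(p[:,2]),cv2.minAreaRect(p[:,:2].astype(np.float32)*1000))
```

```text
970 0.08507720251566947 ((613.1720581054688, -246.8558807373047), (55.664894104003906, 13.492620468139648), 25.826120376586914)
```

```bash
python3 -m crank '[{"dp":[0.01,-0.067,-0.8],"angular":[0,0,0.2]},{"dp":[0,0,-0.9],"angular":[0,0,0]},{"dp":[0,0,-0.9],"angular":[0,0,0]},{"dp":[0,0,-0.9],"angular":[0,0,0]},{"dp":[0,0,-0.8],"angular":[0,0,0]},{"dp":[0,0,-0.7],"angular":[0,0,0]},{"dp":[0,0,-0.5],"angular":[0,0,0]},{"dp":[0,0,-0.3],"angular":[0,0,0]},{"dp":[0,0,0],"angular":[0,0,0]},{"dp":[0,0,0],"angular":[0,0,0]}]'
python3 -m crank '[{"dp":[0,0,0],"angular":[0,0,0]},{"dp":[0,0,0],"angular":[0,0,0]},{"dp":[0,0,0],"angular":[0,0,0]},{"dp":[0,0,0],"angular":[0,0,0]},{"dp":[0,0,0],"angular":[0,0,0]},{"dp":[0,0,0],"angular":[0,0,0]},{"dp":[0,0,0],"angular":[0,0,0]},{"dp":[0,0,0],"angular":[0,0,0]},{"dp":[0,0,0],"angular":[0,0,0]},{"dp":[0,0,0],"angular":[0,0,0]}]' 1 60
python3 -c "
from h import *
s=sense();print(s)"
```

```text
t: 4.4
tcp_pos: [0.614, -0.2486, 0.0721]
tool_rot: [-0.223, 0.975, -0.0, 0.0]
force: [0.5, -0.5, 0.2]
finger_gap: 1.001
gripper_force: 0.0
t: 5.4
tcp_pos: [0.6135, -0.2487, 0.0714]
tool_rot: [-0.223, 0.975, 0.0, -0.0]
force: [-0.9, -0.3, 2.2]
finger_gap: 0.152
gripper_force: 61.9
{'t': 5.4, 'q': array([-5.53612046e-01,  7.94775476e-01,  1.45565515e+00, -1.40335315e-05,
        8.91182193e-01, -2.57451677e+00]), 'qd': array([-0.00031212, -0.00021511,  0.000153  ,  0.00054008,  0.00062685,
       -0.00058301]), 'tau': array([-9.43607907e-02, -4.92054963e+01, -1.29825130e+01,  9.87035673e-05,
       -2.13009669e-01, -3.29182745e-03]), 'tcp_pos': array([ 0.61348512, -0.24869883,  0.07142757]), 'tool_rot': array([-2.23163492e-01,  9.74781030e-01,  3.19609547e-06, -1.10102658e-05]), 'force': array([-0.89191885, -0.25050944,  2.19969777]), 'ft_torque': array([0.10011246, 0.15288554, 0.03501882]), 'gripper_force': 61.866170167922974, 'finger_gap': 0.15191558779441064}
```

Grip is good. Now lift, carry to the socket and turn the bar to -17°.

```bash
python3 -m crank '[{"dp":[0,0,0.3],"angular":[0,0,0]},{"dp":[0,0,0.7],"angular":[0,0,0]},{"dp":[0,0,1],"angular":[0,0,0]},{"dp":[0,0,1],"angular":[0,0,0]},{"dp":[0,0,1],"angular":[0,0,0]},{"dp":[0,0,0.9],"angular":[0,0,0]},{"dp":[0,0,0.5],"angular":[0,0,0]}]'
python3 -m crank '[{"dp":[-0.15,0.4,0],"angular":[0,0,-2]},{"dp":[-0.33,0.95,0],"angular":[0,0,-4]},{"dp":[-0.33,0.95,0],"angular":[0,0,-4]},{"dp":[-0.33,0.95,0],"angular":[0,0,-4]},{"dp":[-0.33,0.95,0],"angular":[0,0,-4]},{"dp":[-0.33,0.95,0],"angular":[0,0,-4]},{"dp":[-0.33,0.95,0],"angular":[0,0,-4]},{"dp":[-0.33,0.95,0],"angular":[0,0,-4]},{"dp":[-0.33,0.95,0],"angular":[0,0,-4]},{"dp":[-0.33,0.95,0],"angular":[0,0,-4]},{"dp":[-0.33,0.95,0],"angular":[0,0,-4]},{"dp":[-0.16,0.6,0],"angular":[0,0,-0.8]},{"dp":[0,0,0],"angular":[0,0,0]},{"dp":[0,0,0],"angular":[0,0,0]},{"dp":[0,0,0],"angular":[0,0,0]}]'
cat > st.py <<'E'
from h import *
s=sense();M=R.from_quat(s["tool_rot"]).as_matrix()
c=np.array([.505,.0665])
print("t",s["t"],"tcp",s["tcp_pos"].round(4),"to go units",((c-s["tcp_pos"][:2])/.03).round(3),"bar",round(np.degrees(np.arctan2(M[1,1],M[0,1]))-90,2),"tilt",(M[:2,2]*57.3).round(2),"F",s["force"].round(2),"T",s["ft_torque"].round(2),"gap",round(s["finger_gap"],3),"gripz-top",round((s["tcp_pos"][2]-.0014-.0998)*1000,1))
E
python3 st.py
```

```text
t: 6.1
tcp_pos: [0.6143, -0.2492, 0.2363]
tool_rot: [-0.223, 0.975, -0.001, 0.001]
force: [-0.6, -0.7, -2.1]
finger_gap: 0.154
gripper_force: 61.3
t: 7.6
tcp_pos: [0.5057, 0.0655, 0.2335]
tool_rot: [0.148, 0.989, -0.0, 0.0]
force: [0.2, -0.4, -2.0]
finger_gap: 0.154
gripper_force: 61.3
t 7.6 tcp [0.5057 0.0655 0.2335] to go units [-0.024  0.032] bar -17.04 tilt [ 0.05 -0.03] F [ 0.2  -0.36 -2.  ] T [ 0.02 -0.02  0.01] gap 0.154 gripz-top 132.3
```

```bash
python3 -m crank '[{"dp":[-0.02,0.03,-0.3],"angular":[0,0,0]},{"dp":[0,0,-0.6],"angular":[0,0,0]},{"dp":[0,0,-0.6],"angular":[0,0,0]},{"dp":[0,0,-0.3],"angular":[0,0,0]},{"dp":[0,0,0],"angular":[0,0,0]},{"dp":[0,0,0],"angular":[0,0,0]}]'; python3 st.py
python3 -m crank '[{"dp":[0,0,-0.1],"angular":[0,0,0]},{"dp":[0,0,-0.1],"angular":[0,0,0]},{"dp":[0,0,-0.1],"angular":[0,0,0]},{"dp":[0,0,-0.1],"angular":[0,0,0]},{"dp":[0,0,0],"angular":[0,0,0]},{"dp":[0,0,0],"angular":[0,0,0]}]'; python3 st.py
```

```text
t: 8.2
tcp_pos: [0.5049, 0.0669, 0.1793]
tool_rot: [0.148, 0.989, -0.0, 0.0]
force: [1.1, -0.2, -2.3]
finger_gap: 0.153
gripper_force: 61.3
t 8.2 tcp [0.5049 0.0669 0.1793] to go units [ 0.003 -0.012] bar -17.04 tilt [ 0. -0.] F [ 1.05 -0.23 -2.3 ] T [-0.02 -0.02 -0.01] gap 0.153 gripz-top 78.1
t: 8.8
tcp_pos: [0.5046, 0.0672, 0.1673]
tool_rot: [0.148, 0.989, -0.0, -0.0]
force: [-0.7, -0.7, -2.0]
finger_gap: 0.151
gripper_force: 61.3
t 8.8 tcp [0.5046 0.0672 0.1673] to go units [ 0.015 -0.023] bar -17.01 tilt [-0.01  0.  ] F [-0.69 -0.68 -1.96] T [ 0.02 -0.    0.01] gap 0.151 gripz-top 66.1
```

```bash
python3 -m crank '[{"dp":[0,0,-0.07],"angular":[0,0,0]},{"dp":[0,0,-0.07],"angular":[0,0,0]},{"dp":[0,0,-0.07],"angular":[0,0,0]},{"dp":[0,0,-0.07],"angular":[0,0,0]},{"dp":[0,0,0],"angular":[0,0,0]}]'; python3 st.py
python3 -m crank '[{"dp":[0,0,-0.06],"angular":[0,0,0]},{"dp":[0,0,-0.06],"angular":[0,0,0]},{"dp":[0,0,0],"angular":[0,0,0]}]'; python3 st.py
```

```text
t: 9.3
tcp_pos: [0.5044, 0.0672, 0.1586]
tool_rot: [0.148, 0.989, -0.0, -0.0]
force: [1.0, -0.4, -2.0]
finger_gap: 0.156
gripper_force: 61.3
t 9.3 tcp [0.5044 0.0672 0.1586] to go units [ 0.021 -0.023] bar -17.01 tilt [-0.04  0.  ] F [ 0.97 -0.43 -1.98] T [ 0.02 -0.04  0.02] gap 0.156 gripz-top 57.4
t: 9.6
tcp_pos: [0.5044, 0.0672, 0.1551]
tool_rot: [0.148, 0.989, -0.0, -0.0]
force: [0.3, -0.7, -1.6]
finger_gap: 0.153
gripper_force: 61.3
t 9.6 tcp [0.5044 0.0672 0.1551] to go units [ 0.019 -0.023] bar -17.01 tilt [-0.03  0.  ] F [ 0.3  -0.67 -1.58] T [ 0.03 -0.02 -0.02] gap 0.153 gripz-top 53.9
```

Inside the bore with no contact force. Continue down past the lip height.

```bash
python3 -m crank '[{"dp":[0,0,-0.05],"angular":[0,0,0]},{"dp":[0,0,-0.05],"angular":[0,0,0]},{"dp":[0,0,-0.05],"angular":[0,0,0]},{"dp":[0,0,0],"angular":[0,0,0]}]'; python3 st.py
python3 -m crank '[{"dp":[0,0,-0.05],"angular":[0,0,0]},{"dp":[0,0,-0.05],"angular":[0,0,0]},{"dp":[0,0,0],"angular":[0,0,0]}]'; python3 st.py
```

```text
t: 10.0
tcp_pos: [0.5044, 0.0672, 0.1506]
tool_rot: [0.148, 0.989, -0.0, -0.0]
force: [0.0, -0.2, -0.7]
finger_gap: 0.149
gripper_force: 61.3
t 10.0 tcp [0.5044 0.0672 0.1506] to go units [ 0.02  -0.023] bar -17.01 tilt [-0.03  0.  ] F [ 0.   -0.22 -0.65] T [ 0.   -0.04  0.03] gap 0.149 gripz-top 49.4
t: 10.3
tcp_pos: [0.5045, 0.0672, 0.1476]
tool_rot: [0.148, 0.989, -0.0, -0.0]
force: [-0.5, 0.3, -2.4]
finger_gap: 0.157
gripper_force: 61.3
t 10.3 tcp [0.5045 0.0672 0.1476] to go units [ 0.018 -0.022] bar -17.01 tilt [-0.02  0.  ] F [-0.53  0.31 -2.41] T [0.02 0.01 0.01] gap 0.157 gripz-top 46.4
```

```bash
python3 -m crank '[{"dp":[0,0,-0.05],"angular":[0,0,0]},{"dp":[0,0,-0.05],"angular":[0,0,0]},{"dp":[0,0,0],"angular":[0,0,0]}]'; python3 st.py
python3 -m crank '[{"dp":[0,0,-0.05],"angular":[0,0,0]},{"dp":[0,0,-0.05],"angular":[0,0,0]},{"dp":[0,0,0],"angular":[0,0,0]}]'; python3 st.py
```

```text
t: 10.6
tcp_pos: [0.5044, 0.0672, 0.1446]
tool_rot: [0.148, 0.989, -0.0, -0.0]
force: [-1.0, 0.5, -2.0]
finger_gap: 0.153
gripper_force: 61.3
t 10.6 tcp [0.5044 0.0672 0.1446] to go units [ 0.019 -0.023] bar -17.01 tilt [-0.03  0.  ] F [-0.97  0.46 -1.97] T [-0.04 -0.   -0.02] gap 0.153 gripz-top 43.4
t: 10.9
tcp_pos: [0.5048, 0.0672, 0.1421]
tool_rot: [0.148, 0.989, 0.0, 0.0]
force: [0.9, -0.0, 2.4]
finger_gap: 0.155
gripper_force: 62.0
t 10.9 tcp [0.5048 0.0672 0.1421] to go units [ 0.008 -0.022] bar -17.01 tilt [ 0.02 -0.  ] F [ 0.85 -0.04  2.44] T [ 0.02  0.12 -0.01] gap 0.155 gripz-top 40.9
```

The lugs are in the slots and the seal is touched (+4.4 N). Push in.

```bash
python3 -m crank '[{"dp":[0,0,-0.05],"angular":[0,0,0]},{"dp":[0,0,-0.05],"angular":[0,0,0]},{"dp":[0,0,-0.05],"angular":[0,0,0]},{"dp":[0,0,0],"angular":[0,0,0]}]'; python3 st.py
python3 -m crank '[{"dp":[0,0,-0.04],"angular":[0,0,0]},{"dp":[0,0,-0.04],"angular":[0,0,0]},{"dp":[0,0,-0.03],"angular":[0,0,0]},{"dp":[0,0,0],"angular":[0,0,0]}]'; python3 st.py
```

```text
t: 11.3
tcp_pos: [0.5048, 0.0672, 0.1374]
tool_rot: [0.148, 0.989, 0.0, 0.0]
force: [-0.8, 0.3, 4.7]
finger_gap: 0.151
gripper_force: 62.3
t 11.3 tcp [0.5048 0.0672 0.1374] to go units [ 0.007 -0.023] bar -17.01 tilt [ 0.03 -0.  ] F [-0.76  0.29  4.66] T [0.06 0.13 0.  ] gap 0.151 gripz-top 36.2
t: 11.7
tcp_pos: [0.5048, 0.0672, 0.1343]
tool_rot: [0.148, 0.989, 0.0, 0.0]
force: [-1.5, 0.3, 7.3]
finger_gap: 0.156
gripper_force: 62.5
t 11.7 tcp [0.5048 0.0672 0.1343] to go units [ 0.008 -0.023] bar -17.01 tilt [ 0.03 -0.  ] F [-1.45  0.29  7.26] T [ 0.11  0.24 -0.01] gap 0.156 gripz-top 33.1
```

```bash
python3 -m crank '[{"dp":[0,0,-0.03],"angular":[0,0,0]},{"dp":[0,0,-0.02],"angular":[0,0,0]},{"dp":[0,0,0],"angular":[0,0,0]}]'; python3 st.py
python3 -m crank '[{"dp":[0,0,-0.02],"angular":[0,0,0]},{"dp":[0,0,0],"angular":[0,0,0]},{"dp":[0,0,0],"angular":[0,0,0]}]'; python3 st.py
```

```text
t: 12.0
tcp_pos: [0.5048, 0.0672, 0.1329]
tool_rot: [0.148, 0.989, 0.0, 0.0]
force: [-1.0, 0.3, 7.8]
finger_gap: 0.157
gripper_force: 62.6
t 12.0 tcp [0.5048 0.0672 0.1329] to go units [ 0.008 -0.023] bar -17.01 tilt [ 0.03 -0.  ] F [-1.03  0.34  7.83] T [ 0.04  0.25 -0.06] gap 0.157 gripz-top 31.7
t: 12.3
tcp_pos: [0.5048, 0.0672, 0.1324]
tool_rot: [0.148, 0.989, 0.0, 0.0]
force: [-0.7, 0.3, 7.2]
finger_gap: 0.154
gripper_force: 62.7
t 12.3 tcp [0.5048 0.0672 0.1324] to go units [ 0.007 -0.023] bar -17.01 tilt [ 0.03 -0.  ] F [-0.66  0.26  7.23] T [0.02 0.3  0.01] gap 0.154 gripz-top 31.2
```

```bash
python3 -m crank '[{"dp":[0,0,0],"angular":[0,0,-1]},{"dp":[0,0,0],"angular":[0,0,-2]},{"dp":[0,0,0],"angular":[0,0,-2]},{"dp":[0,0,0],"angular":[0,0,-2]},{"dp":[0,0,0],"angular":[0,0,-1]},{"dp":[0,0,0],"angular":[0,0,0]}]'; python3 st.py
```

```text
t: 12.9
tcp_pos: [0.5055, 0.067, 0.1326]
tool_rot: [0.217, 0.976, 0.0, 0.001]
force: [-0.3, 0.1, 7.0]
finger_gap: 0.156
gripper_force: 62.7
t 12.9 tcp [0.5055 0.067  0.1326] to go units [-0.016 -0.017] bar -25.01 tilt [ 0.12 -0.02] F [-0.27  0.15  6.99] T [-0.04  0.21  0.04] gap 0.156 gripz-top 31.4
```

Free turning, with no torque. Continue.

```bash
python3 -m crank '[{"dp":[0,0,0],"angular":[0,0,-2]},{"dp":[0,0,0],"angular":[0,0,-2]},{"dp":[0,0,0],"angular":[0,0,-2]},{"dp":[0,0,0],"angular":[0,0,-2]},{"dp":[0,0,0],"angular":[0,0,-2]},{"dp":[0,0,0],"angular":[0,0,0]}]'; python3 st.py
python3 -m crank '[{"dp":[0,0,0],"angular":[0,0,-2]},{"dp":[0,0,0],"angular":[0,0,-2]},{"dp":[0,0,0],"angular":[0,0,-2]},{"dp":[0,0,0],"angular":[0,0,-2]},{"dp":[0,0,0],"angular":[0,0,0]}]'; python3 st.py
```

```text
t: 13.5
tcp_pos: [0.5057, 0.0669, 0.1326]
tool_rot: [0.301, 0.954, 0.0, 0.001]
force: [-0.8, -1.1, 7.2]
finger_gap: 0.155
gripper_force: 62.6
t 13.5 tcp [0.5057 0.0669 0.1326] to go units [-0.024 -0.013] bar -35.03 tilt [ 0.16 -0.03] F [-0.75 -1.13  7.17] T [-0.14  0.07  0.02] gap 0.155 gripz-top 31.4
t: 14.0
tcp_pos: [0.5057, 0.0669, 0.1326]
tool_rot: [0.367, 0.93, 0.0, 0.001]
force: [0.2, -1.6, 7.6]
finger_gap: 0.153
gripper_force: 62.6
t 14.0 tcp [0.5057 0.0669 0.1326] to go units [-0.024 -0.012] bar -43.03 tilt [ 0.16 -0.04] F [ 0.2  -1.55  7.63] T [-0.13  0.15 -0.01] gap 0.153 gripz-top 31.4
```

```bash
python3 -m crank '[{"dp":[0,0,0],"angular":[0,0,-2]},{"dp":[0,0,0],"angular":[0,0,-2]},{"dp":[0,0,0],"angular":[0,0,-2]},{"dp":[0,0,0],"angular":[0,0,-2]},{"dp":[0,0,0],"angular":[0,0,0]}]'; python3 st.py
python3 -m crank '[{"dp":[0,0,0],"angular":[0,0,-1]},{"dp":[0,0,0],"angular":[0,0,-1]},{"dp":[0,0,0],"angular":[0,0,-1]},{"dp":[0,0,0],"angular":[0,0,0]}]'; python3 st.py
```

```text
t: 14.5
tcp_pos: [0.5058, 0.0669, 0.1326]
tool_rot: [0.431, 0.902, 0.0, 0.001]
force: [-0.5, -1.0, 7.3]
finger_gap: 0.156
gripper_force: 62.6
t 14.5 tcp [0.5058 0.0669 0.1326] to go units [-0.026 -0.014] bar -51.03 tilt [ 0.16 -0.03] F [-0.49 -0.96  7.31] T [-0.08  0.09 -0.03] gap 0.156 gripz-top 31.4
t: 14.9
tcp_pos: [0.5058, 0.0669, 0.1327]
tool_rot: [0.454, 0.891, 0.0, 0.001]
force: [-0.5, -0.2, 6.7]
finger_gap: 0.157
gripper_force: 62.6
t 14.9 tcp [0.5058 0.0669 0.1327] to go units [-0.026 -0.014] bar -54.01 tilt [ 0.17 -0.03] F [-0.52 -0.16  6.66] T [-0.1   0.11  0.01] gap 0.157 gripz-top 31.5
```

```bash
for i in 1 ; do python3 -m crank '[{"dp":[0,0,0],"angular":[0,0,-1]},{"dp":[0,0,0],"angular":[0,0,-1]},{"dp":[0,0,0],"angular":[0,0,0]}]'>/dev/null; python3 st.py; done
python3 -m crank '[{"dp":[0,0,0],"angular":[0,0,-1]},{"dp":[0,0,0],"angular":[0,0,0]}]' >/dev/null; python3 st.py
python3 -m crank '[{"dp":[0,0,0],"angular":[0,0,-0.7]},{"dp":[0,0,0],"angular":[0,0,0]}]' >/dev/null; python3 st.py
```

```text
t 15.2 tcp [0.5053 0.0668 0.1326] to go units [-0.009 -0.008] bar -55.95 tilt [ 0.1  -0.06] F [-0.46 -0.84  7.58] T [-0.26  0.26  0.18] gap 0.159 gripz-top 31.4
t 15.4 tcp [0.505  0.0666 0.1326] to go units [ 0.002 -0.004] bar -56.93 tilt [ 0.06 -0.08] F [-1.76 -1.55  8.53] T [-0.33  0.34  0.17] gap 0.151 gripz-top 31.4
t 15.6 tcp [0.5048 0.0666 0.1326] to go units [ 0.006 -0.003] bar -57.56 tilt [ 0.04 -0.09] F [-1.42 -1.9   8.38] T [-0.23  0.35  0.46] gap 0.156 gripz-top 31.4
```

```bash
python3 -m crank '[{"dp":[0,0,0],"angular":[0,0,-0.4]},{"dp":[0,0,0],"angular":[0,0,0]}]' >/dev/null; python3 st.py
python3 - <<'E'
from h import *
d=snap("wrist");np.savez("w3.npz",**d)
e=snap("top");np.savez("t3.npz",**e)
cv2.imwrite("pics/w3.png",np.hstack([cv2.resize(d["image"],(480,360)),cv2.resize(e["image"][195:285,195:275],(320,360),interpolation=2)]))
E
```

```text
t 15.8 tcp [0.5048 0.0666 0.1326] to go units [ 0.006 -0.003] bar -57.91 tilt [ 0.04 -0.1 ] F [-1.85 -1.89  8.78] T [-0.22  0.31  0.61] gap 0.152 gripz-top 31.4
```

View pics/w3.png

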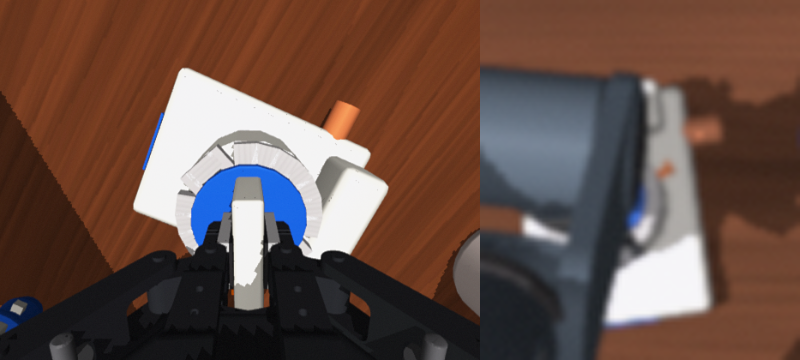

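The hard stop is clear (torque 0.61, rising steeply). Ease the torque and the push, then release.

```bash
python3 -m crank '[{"dp":[0,0,0],"angular":[0,0,0.5]},{"dp":[0,0,0.02],"angular":[0,0,0.5]},{"dp":[0,0,0.02],"angular":[0,0,0]},{"dp":[0,0,0],"angular":[0,0,0]}]' - 30 >/dev/null; python3 st.py
python3 -m crank '[{"dp":[0,0,0],"angular":[0,0,0]},{"dp":[0,0,0],"angular":[0,0,0]},{"dp":[0,0,0],"angular":[0,0,0]},{"dp":[0,0,0],"angular":[0,0,0]},{"dp":[0,0,0],"angular":[0,0,0]}]' 0.4; python3 st.py
```

```text
t 16.3 tcp [0.5048 0.0667 0.1332] to go units [ 0.008 -0.007] bar -57.08 tilt [ 0.02 -0.06] F [-0.32 -2.42  5.1 ] T [-0.62  0.23  0.17] gap 0.152 gripz-top 32.0
t: 16.8
tcp_pos: [0.5045, 0.0673, 0.1329]
tool_rot: [0.478, 0.878, 0.0, -0.0]
force: [-0.1, 1.1, -1.0]
finger_gap: 0.603
gripper_force: 0.0
t 16.8 tcp [0.5045 0.0673 0.1329] to go units [ 0.016 -0.027] bar -57.12 tilt [-0.01  0.01] F [-0.1   1.06 -1.01] T [-0.04 -0.05 -0.04] gap 0.603 gripz-top 31.7
```

Rise clear, then look back from above.

```bash
python3 -m crank '[{"dp":[0,0,0.3],"angular":[0,0,0]},{"dp":[0,0,0.7],"angular":[0,0,0]},{"dp":[0,0,1],"angular":[0,0,0]},{"dp":[0,0,1],"angular":[0,0,0]},{"dp":[0,0,1],"angular":[0,0,0]},{"dp":[0,0,0.8],"angular":[0,0,0]},{"dp":[0,0,0.2],"angular":[0,0,0]},{"dp":[0,0,0],"angular":[0,0,0]},{"dp":[0,0,0],"angular":[0,0,0]}]' >/dev/null; python3 st.py
python3 - <<'E'
from h import *
d=snap("wrist");np.savez("w4.npz",**d);W=pts(d)
w=W.reshape(-1,3);w=w[~np.isnan(w[:,0])];w=w[np.hypot(w[:,0]-.505,w[:,1]-.067)<.045]
p=w[(w[:,2]>.140)&(w[:,2]<.16)];print(len(p),np.median(p[:,2]),cv2.minAreaRect(p[:,:2].astype(np.float32)*1000))
def flag(f):
    d=dict(np.load(f));W=pts(d);h=cv2.cvtColor(d["image"],cv2.COLOR_BGR2HSV)
    m=(h[...,0]<18)&(h[...,1]>150)&(h[...,2]>120)&(W[...,2]>.06)&(W[...,2]<.13)
    r=np.hypot(W[...,0]-.505,W[...,1]-.067);m&=(r>.042)&(r<.062)
    q=W[m];print(f,m.sum(),q.mean(0) if len(q) else 0,np.degrees(np.arctan2(q[:,1].mean()-.067,q[:,0].mean()-.505)))
flag("w1.npz");flag("w4.npz")
cv2.imwrite("pics/w4.png",d["image"])
E
```

```text
t 17.7 tcp [0.5037 0.0672 0.2821] to go units [ 0.044 -0.025] bar -57.11 tilt [-0.13  0.01] F [-1.   -0.38  0.17] T [ 0.03 -0.02 -0.01] gap 0.597 gripz-top 180.9
1169 0.14798907050916088 ((505.076171875, 66.66691589355469), (13.85388469696045, 55.77173614501953), 33.26191329956055)
w1.npz 65 [0.53519203 0.02397392 0.09262878] -54.942098160509985
w4.npz 52 [0.52697629 0.01825412 0.09537885] -65.73253418701408
```

View pics/w4.png

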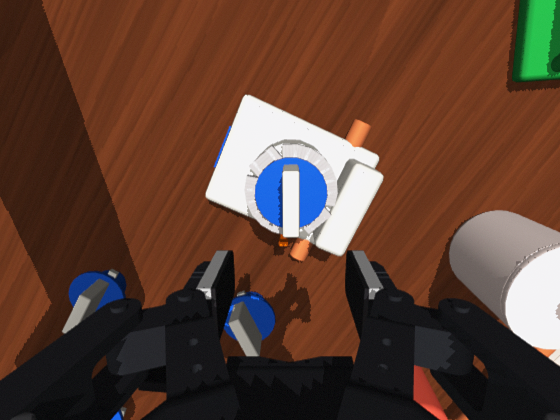

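The cartridge sits in the socket at (290,190), locked 33 mm above the collar. Its bar is at -56.7°, at the stop, and the flag at (284,243) has moved about 0.19 rad. Nothing is being touched.

```bash
python3 -c "
from station import order
print(order.sign_off())"
```

```text
the job is handed in; nothing more can be done
None
```

The new blue cartridge is in the socket, turned clockwise to the hard stop and still locked after release, with the orange flag carried along about 0.19 rad; nothing else on the shelf was touched, and I handed the job in at about 18 s.

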